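# Register a mounted lino block

### The arm

A 6-joint arm with a two-finger parallel gripper is mounted at the origin on a cart in front of the work surface, level with it; the furniture and walls round the work are solid. World frame = base frame: x ahead of the robot, y to its left, z up, the work surface at z = 0. Lengths are in m, angles in rad, forces in N, time in s.
With the tool pointing down it reaches from about 0.325 to 0.75 m from the base axis. Payload 7.6 kg.
Tool frame: the origin (TCP) lies between the finger pads; the fingertips stand 14 mm ahead of it and the grasp point (between the pads) lies 5 mm behind it (tip_reach is the z of the fingertips in the tool frame, in m); z points along the fingers, y is the line along which they close (so a half turn about z gives the same grasp; the last joint's range is limited). The gripper opens to 85 mm and grips with 20 to 120 N. Pads are 22 mm wide; open, the fingers measure 114 mm over their backs; the gripper's body (76 mm by 85 mm) begins 54 mm behind the grasp point. The pads swing forward as they close: fully open they stand 13 mm farther back than shut.
Start: joints at [-1.326, 0.052, 1.401, -0, 1.689, -0.07], TCP at [0.163, -0.499, 0.245] pointing down, gripper open.
Joint ranges: [-2.9, 2.9], [-0.91, 2.17], [0.12, 2.37], [-1.06, 4.2], [0.26, 2.73], [-2.93, 2.93]. Speed limits (rad/s): [2.57, 2.57, 3.01, 3.14, 3.14, 3.14].

### API

Orientations are given as a unit quaternion [w, x, y, z].
In Python, from bench import read_state, capture, close_job, tip_reach gives the robot as it stands.
- The arm moves only by the shell command python3 -m pendant 'ROWS' [FORCE]. ROWS is JSON, a list of rows, each an object with "rot": the turn, a rotation vector about the world's x, y, z in units of 180 degrees (1.0 is 180 degrees), a list of three; "delta_pos": the shift along the world's x, y, z in units of 200 mm (1.0 is 200 mm), a list of three; "hand": the closure, from 0 (fully open) to 1 (shut). A call has exactly 5 rows; each row is the pose to reach, as a shift and turn from the pose commanded when the call began, turning the shorter way round; what a row does not reach only later rows make up. A row lasts 1/12 s, in which the tool goes at most 41.7 mm and 7.16 degrees, less where a joint would pass 70% of its speed; a pose out of reach is approached as far as the arm can. A call with a number of a shift or a turn outside -1 to 1 is refused whole. A call with a gripper value outside its range is refused whole. The fingers move at their own pace and stop on an object; FORCE is the grip in N (left out, the last holds). Time passes only in rows, so rows that repeat a pose let the fingers close, or fill a call up. It gives the time, the measured TCP pose, the force, the opening and the grip force at its end, in the units of the state.
- read_state(): the state, without advancing time (a new reading comes with each control period).
- capture(name): name is "side" or "top" or "wrist"; returns a dict with "pixels" (384x512x3 uint8, red, green, blue), "camera_matrix" (3x3 intrinsics, pixels), "R" (3x3) and "t" (3): a world point X has camera coordinates R X + t. Camera axes: x right, y down, z forward; pixel columns grow to the right and rows downward; lengths in m; the calibration is good to about 2 mm. A picture is of the moment at which its call begins. There is no depth.
- close_job(): hands the job in; it is judged then, once.
The state is a dict: "time": time; "joints": joint angles; "qd": joint speeds; "tau": joint torques, N m; "tcp_pos": TCP position; "orientation": TCP orientation; "wrist_force": force on the tool from outside, world axes, zero at the start; "torque": the same for the moment, N m; "grip_width": opening from 0.0 (shut) to 1.0 (fully open); "finger_force": force on a finger pad.
Only numpy, scipy, OpenCV 4.12 (cv2) and the standard library are available. Lean on these libraries where they do the work, as an engineer would, in place of code of your own. Each camera call takes 0.05 s, during which the arm holds its last target. There are 200 camera calls.

### The job

The inked lino block lies askew on the register board with its slotted corner on the steel pin. Push the opposite corner so that the block turns in place about the pin until its side beds firmly on the tip of the steel lay screw, then swing the brass turn button by its black knob until its nose bears tight on the block and holds it against the screw. Feel your way and force nothing, keep off the inked lino, keep the slot on the pin and leave the things round the board alone.

Things in the scene. Friction and masses are not known exactly. Their poses are not given: they have to be found in the camera images.
- register_board: fixed plywood board, top 12 mm above the desk. Its frame is the jig frame: origin on the desk plane, z up, x and y along its sides; it spans x -125 to 95, y -112 to 92 mm. With the block home, the block's sides run along x and y of this frame to within 0.09 rad
- lay_bracket: aluminium bracket 26 x 12 x 20 mm on the board, fixed, with a horizontal steel lay screw (8 mm thick, round tip, 9 mm above the board) along the board's y. Origin: under the bracket's middle, on the board (board -48, 80, 12 mm). The screw's tip looks to -y and stands 17 to 33 mm in front of this origin: set by hand anew each time, not measured, to be found by feel. It does not yield
- register_pin (a point): foot of the rigid steel pin, 10 mm diameter, 25 mm tall, on its axis at the board's top (board 49, 37, 12 mm)
- mounted_block: loose wooden mount, 0.22 to 0.45 kg, inked lino on top. Origin: underside, on the pin's axis when the slot's closed end bears on the pin. The mount spans x -110 to 9, y -92 to 18, z 0 to 18 mm; a slot 13 mm wide, 14 deep opens in its +x side round the origin. Home: origin at the pin, +y side on the lay screw's tip. Starts 0.24 to 0.38 rad anticlockwise of the board
- inked_lino: inked carved lino, 99 x 102 x 5 mm, glued on the mount, 18 to 23 mm above its underside, 3 mm or more inside the mount's sides; must not be touched. Origin: centre of its underside
- push_corner (a point): the mount's corner diagonally across from the slot, to be pushed (block frame -110, -92, 9 mm: half height). Push the -y side near it along the corner's arc about the pin, clockwise, to turn the block home; a push aimed more at the pin jams. Sliding takes 1 to 7 N; a firm press home on the screw is 10 to 15 N; the wood bruises at more than 20 N
- swing_corner (a point): the mount's corner between its -x and +y sides, which swings towards the lay screw (block frame -110, 18, 9 mm); the screw meets the +y side some 10 mm from it
- turn_button (a joint): angle of the brass turn button about its upright pivot, rad, anticlockwise from above, 0 to 2.2. At 0 its nose points to the board's -y, its lever 0.785 rad clockwise of the nose. Starts open at 0 to 0.3; stays where left (friction 0.15 N m: 3 N at the knob). With the block home the nose meets it at 1.55 to 2.05, then turn on by feel till it nips tight: 10 to 14 N at the knob, never over 20 N
- button_pivot (a point): foot of the button's pivot screw on the board's top (board -82, -70, 12 mm)
- button_knob (a point): middle of the black upright knob on the button's lever, 14 mm diameter, 48 mm from the pivot, spanning 23 to 54 mm above the desk; this point is 42 mm above the desk. The flat lever under it reaches up to 23 mm above the desk
- button_nose (a point): the button's brass nose, 14 mm wide with a round end of 7 mm radius whose centre is this point, 36 mm from the pivot; it spans 15 to 26 mm above the desk and so bears on the wooden mount
- baren: bystander: round dark baren, 100 mm wide, 35 mm tall, left of the board. Origin: centre of its underside
- mix_cup: bystander: small white mixing cup, 44 mm wide, 32 mm tall, right of the board. Origin: centre of its underside
- ink_tube_blue: bystander: blue and white ink tube, 131 x 36 x 24 mm, lying left of the board at its far end. Origin: centre of its underside

How it is judged:
By the outcome, as a careful person would: the job done as asked, in the order asked, and still so for the second after the job is handed in, with the robot touching nothing.
It also fails if it takes over 72 s, if anything falls off the work surface, if the arm or the gripper's body presses on something with over 40 N, if the wrist force passes 120 N, or if a joint passes its speed limit or range.

## Working session

There is one attempt and no reset: what is moved stays moved. The work goes in short steps, Python scripts to look and compute and a shell command to move; the robot and the scene stay as the last step left them, time stands still between calls to the robot, and variables do not carry over. Pictures are saved under pics/ and viewed, at most 10 in all, crops included, and the job is handed in when it is done.

```bash
mkdir -p pics
python3 - <<'E'
from bench import *
import cv2,numpy as np
print(read_state(),tip_reach)
for n in("top","side"):
    c=capture(n); cv2.imwrite(f"pics/{n}0.png",cv2.resize(c["pixels"][:,:,::-1],(800,600),interpolation=cv2.INTER_CUBIC)); print(n,c["camera_matrix"],c["R"],c["t"])
    np.savez(f"{n}0.npz",K=c["camera_matrix"],R=c["R"],t=c["t"],p=c["pixels"])
E
```

```text
{'time': 0.0, 'joints': array([-1.32631885e+00,  5.28345368e-02,  1.40172497e+00,  9.03367037e-06,
        1.68860938e+00, -7.03004093e-02]), 'qd': array([ 0.00074472, -0.00051201, -0.00017927, -0.0001466 ,  0.00047547,
       -0.00045464]), 'tau': array([-2.94896548e-03, -3.81676519e+01, -3.60181439e+01, -2.90424241e-04,
        6.38077705e-03,  2.44583856e-05]), 'tcp_pos': array([ 0.16249853, -0.49892329,  0.24447346]), 'orientation': array([-7.85517374e-04,  9.87639517e-01,  1.56740431e-01, -6.40800234e-05]), 'wrist_force': array([-0.19725078,  0.5588472 ,  0.00431094]), 'torque': array([-0.02572811, -0.00949197, -0.00706134]), 'finger_force': 0.0, 'grip_width': 1.000766334467901} 0.014
top [[366.16284122   0.         250.39039815]
 [  0.         366.16284122 190.42875654]
 [  0.           0.           1.        ]] [[-0.01440975 -0.99988793 -0.00405931]
 [-0.99526762  0.0147331  -0.09604845]
 [ 0.09609749  0.00265607 -0.99536838]] [0.11372385 0.53468429 0.86738112]
side [[373.12932167   0.         254.78064571]
 [  0.         373.12932167 193.56332118]
 [  0.           0.           1.        ]] [[-0.96614231 -0.25798456 -0.00360521]
 [-0.15812223  0.60308764 -0.78184567]
 [ 0.20387837 -0.75480412 -0.62346158]] [0.53450376 0.07301274 0.85376255]
```

View pics/top0.png

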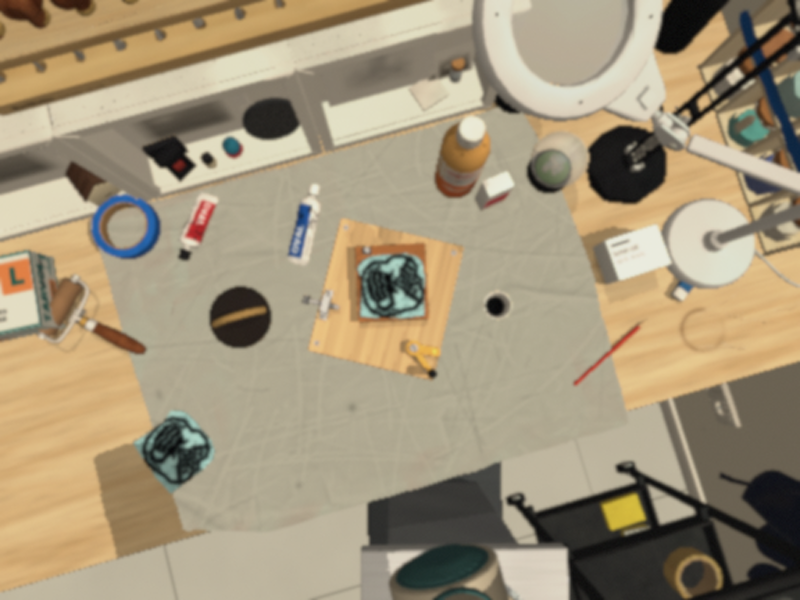

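View pics/side0.png

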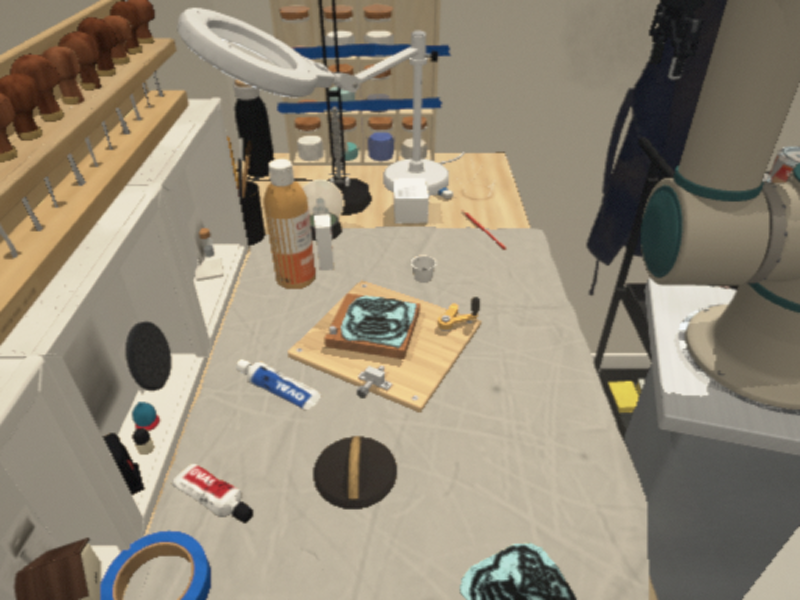

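Run:
```python
import cv2,numpy as np
p=np.load("top0.npz")["p"][130:250,180:310,::-1]
cv2.imwrite("pics/crop.png",cv2.resize(p,None,fx=5,fy=5,interpolation=cv2.INTER_CUBIC))
```

```text
(no output)
```

View pics/crop.png

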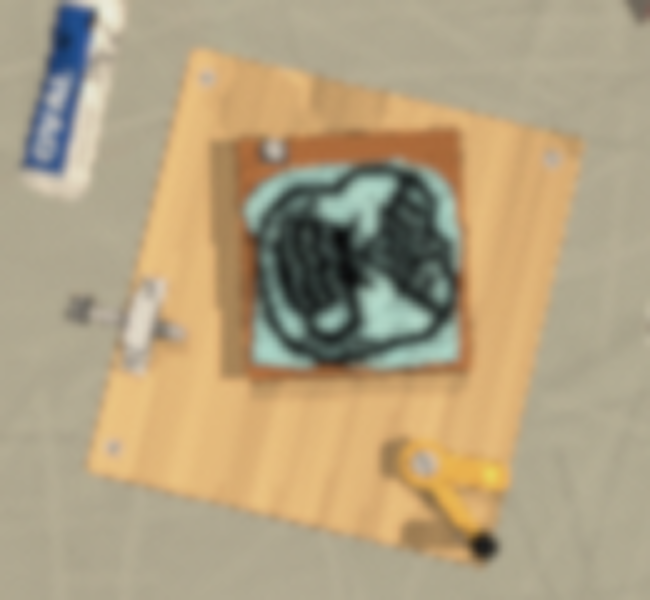

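```bash
cat > h.py <<'E'
import numpy as np
d=np.load("top0.npz");K,R,t=d["K"],d["R"],d["t"]
def ray(u,v,z,K=K,R=R,t=t):
    c=-R.T@t; r=R.T@np.linalg.inv(K)@np.array([u,v,1.]); return (c+r*(z-c[2])/r[2])[:2]
def cp(u,v,z): return ray((u+.5)/5-.5+180,(v+.5)/5-.5+130,z)
E
python3 - <<'E'
from h import *
B=np.array([[95,92],[95,-112],[-125,-112],[-125,92],[49,37],[-82,-70]])/1e3
W=np.array([cp(195,48,.012),cp(583,138,.012),cp(490,565,.012),cp(88,470,.012),cp(273,150,.037),cp(425,463,.028)])
b0,w0=B.mean(0),W.mean(0); a=(B-b0)@np.array([1,1j]); w=(W-w0)@np.array([1,1j])
th=np.angle((w*a.conj()).sum()); s=abs((w*a.conj()).sum())/(abs(a)**2).sum()
Rm=np.array([[np.cos(th),-np.sin(th)],[np.sin(th),np.cos(th)]]); T=w0-Rm@b0
print("yaw",th,"scale",s,"T",T,"\nres mm",(W-(B@Rm.T+T))*1e3)
to=lambda p:(Rm.T@(p-T))*1e3
for n,u,v,z in[("slotc",237,138,.03),("push",467,372,.03),("swing",253,380,.03),("tr",460,128,.03),("knobtop",484,544,.054),("nose end",507,475,.026),("screw tip",183,332,.021),("cup?",0,0,0)]:
    q=cp(u,v,z);print(n,q,to(q))
pin=Rm@np.array([.049,.037])+T
print("pin",pin)
q=cp(467,372,.03)-cp(253,380,.03); print("block yaw rel", np.arctan2(q[1],q[0])+np.pi/2-th)
np.savez("board.npz",th=th,T=T)
E
```

```text
yaw -0.24523115925236252 scale 0.9875601108616225 T [0.55521221 0.11974402] 
res mm [[-1.5690664  -1.97309235]
 [-0.83045912  2.25448036]
 [ 1.81968491 -0.14369429]
 [ 1.37718904 -1.48711089]
 [-0.67972864  0.38131897]
 [-0.1176198   0.9680982 ]]
slotc [0.61855435 0.16203221] [51.18026696 56.40121847]
push [0.50210546 0.05167011] [-34.99083711 -78.93050727]
swing [0.49974754 0.15527034] [-62.43033315  20.99766746]
tr [0.62186293 0.052665  ] [ 80.94209464 -48.890601  ]
knobtop [0.42027398 0.04678163] [-113.18719322 -103.5398307 ]
nose end [0.45222026 0.03311963] [ -78.87984147 -109.03714355]
screw tip [0.52429257 0.18989637] [-47.0261867   60.54678923]
cup? [0.69753149 0.28450082] [ 98.06150633 194.37983308]
pin [0.61172907 0.14374078]
block yaw rel 0.26798703094125254
```

```bash
for i in 1 2; do :; done
python3 -m pendant '[{"delta_pos":[0.14,0.2,0],"rot":[0,0,-0.02],"hand":1},{"delta_pos":[0.28,0.4,0],"rot":[0,0,-0.04],"hand":1},{"delta_pos":[0.42,0.6,0],"rot":[0,0,-0.06],"hand":1},{"delta_pos":[0.56,0.8,0],"rot":[0,0,-0.08],"hand":1},{"delta_pos":[0.6,0.87,0],"rot":[0,0,-0.095],"hand":1}]' 60
python3 -m pendant '[{"delta_pos":[0.12,0.17,0],"rot":[0,0,0],"hand":1},{"delta_pos":[0.24,0.34,0],"rot":[0,0,0],"hand":1},{"delta_pos":[0.36,0.51,0],"rot":[0,0,0],"hand":1},{"delta_pos":[0.48,0.68,0],"rot":[0,0,0],"hand":1},{"delta_pos":[0.6,0.85,0],"rot":[0,0,0],"hand":1}]'
```

```text
time: 0.52
tcp_pos: [0.2814, -0.326, 0.2449]
orientation: [-0.0, 1.0, 0.006, -0.0]
wrist_force: [1.4, 0.1, 0.5]
grip_width: 0.296
finger_force: 0.0
time: 0.93
tcp_pos: [0.4015, -0.1557, 0.2452]
orientation: [0.0, 1.0, 0.008, 0.0]
wrist_force: [0.9, -1.0, -0.7]
grip_width: -0.001
finger_force: 0.0
```

```bash
python3 -m pendant '[{"delta_pos":[0.11,0.17,0],"rot":[0,0,0],"hand":1},{"delta_pos":[0.22,0.34,0],"rot":[0,0,0],"hand":1},{"delta_pos":[0.33,0.51,0],"rot":[0,0,0],"hand":1},{"delta_pos":[0.46,0.69,0],"rot":[0,0,0],"hand":1},{"delta_pos":[0.585,0.855,0],"rot":[0,0,0],"hand":1}]'
python3 -m pendant '[{"delta_pos":[0,0,-0.15],"rot":[0,0,0],"hand":1},{"delta_pos":[0,0,-0.32],"rot":[0,0,0],"hand":1},{"delta_pos":[0,0,-0.5],"rot":[0,0,0],"hand":1},{"delta_pos":[0,0,-0.68],"rot":[0,0,0],"hand":1},{"delta_pos":[0,0,-0.8],"rot":[0,0,0],"hand":1}]'
python3 - <<'E'
from bench import *
import cv2,numpy as np
a=capture("wrist")["pixels"];b=capture("top")["pixels"][130:250,180:310];s=capture("side")["pixels"][150:280,160:330]
b=cv2.resize(b,(433,400),interpolation=cv2.INTER_CUBIC);a=cv2.resize(a,(360,270))
s=cv2.resize(s,(360,275),interpolation=cv2.INTER_CUBIC)
o=np.zeros((545,800,3),np.uint8);o[:270,:360]=a;o[270:545,:360]=s;o[:400,365:798]=b
cv2.imwrite("pics/a1.png",o[:,:,::-1]);print(read_state()["tcp_pos"])
E
```

```text
time: 1.35
tcp_pos: [0.517, 0.0134, 0.245]
orientation: [0.0, 1.0, 0.008, -0.0]
wrist_force: [0.5, -0.4, -0.0]
grip_width: -0.0
finger_force: 0.0
time: 1.77
tcp_pos: [0.5145, 0.0115, 0.0811]
orientation: [-0.0, 1.0, 0.008, -0.003]
wrist_force: [0.1, -0.6, 0.6]
grip_width: -0.002
finger_force: 0.0
[0.5150773  0.01135038 0.0835929 ]
```

View pics/a1.png

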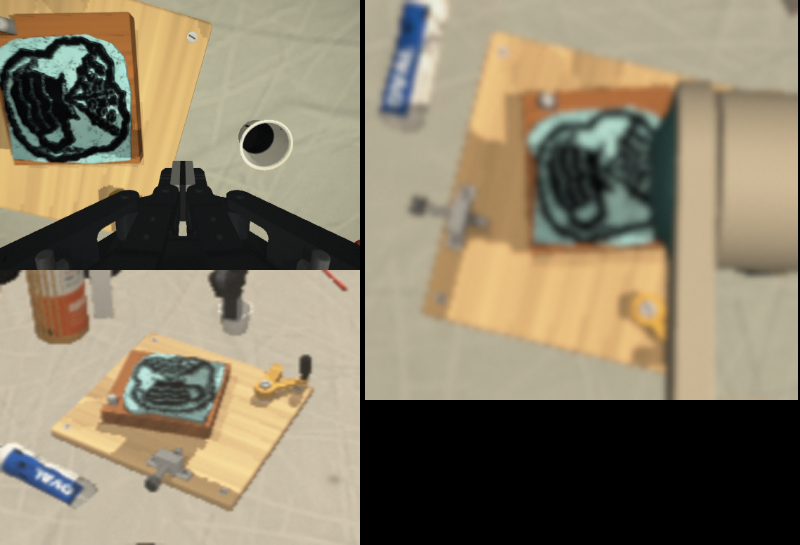

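```bash
python3 -m pendant '[{"delta_pos":[0.02,0.02,-0.1],"rot":[0,0,0],"hand":1},{"delta_pos":[0.025,0.05,-0.2],"rot":[0,0,0],"hand":1},{"delta_pos":[0.025,0.05,-0.25],"rot":[0,0,0],"hand":1},{"delta_pos":[0.025,0.05,-0.26],"rot":[0,0,0],"hand":1},{"delta_pos":[0.025,0.05,-0.26],"rot":[0,0,0],"hand":1}]'
python3 - <<'E'
from bench import *
import cv2,numpy as np
a=capture("wrist");np.savez("w.npz",K=a["camera_matrix"],R=a["R"],t=a["t"],p=a["pixels"])
cv2.imwrite("pics/a2.png",cv2.resize(a["pixels"],(800,600))[:,:,::-1]);s=read_state();print(s["tcp_pos"],s["wrist_force"])
E
```

```text
time: 2.33
tcp_pos: [0.5219, 0.021, 0.0343]
orientation: [0.0, 1.0, 0.008, 0.0]
wrist_force: [0.4, 0.0, 0.6]
grip_width: -0.003
finger_force: 0.0
[0.52227287 0.02101293 0.03494245] [-0.10230648 -0.10460887  0.47702731]
```

View pics/a2.png

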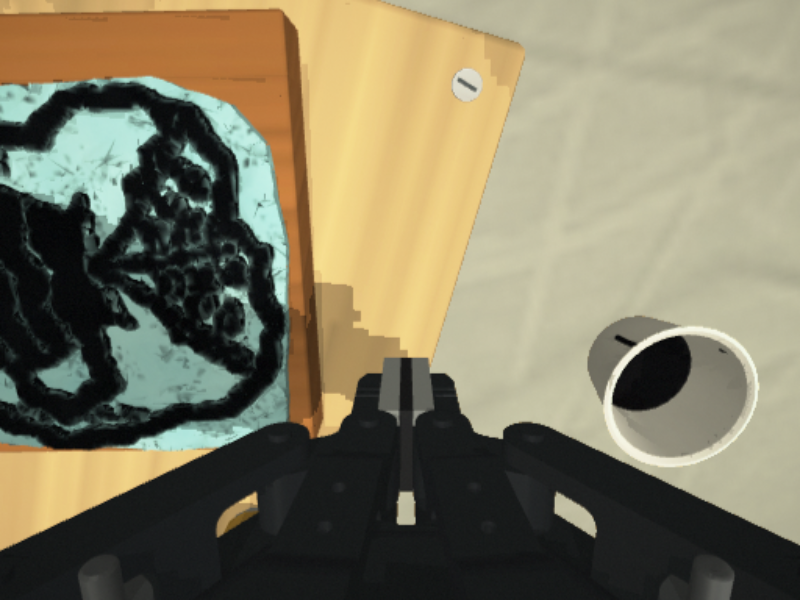

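```bash
python3 -m pendant '[{"delta_pos":[0,0.02,-0.015],"rot":[0,0,0],"hand":1},{"delta_pos":[0,0.045,-0.015],"rot":[0,0,0],"hand":1},{"delta_pos":[0,0.06,-0.015],"rot":[0,0,0],"hand":1},{"delta_pos":[0,0.06,-0.015],"rot":[0,0,0],"hand":1},{"delta_pos":[0,0.06,-0.015],"rot":[0,0,0],"hand":1}]'
python3 -m pendant '[{"delta_pos":[0,0.003,0],"rot":[0,0,0],"hand":1},{"delta_pos":[0,0.006,0],"rot":[0,0,0],"hand":1},{"delta_pos":[0,0.009,0],"rot":[0,0,0],"hand":1},{"delta_pos":[0,0.012,0],"rot":[0,0,0],"hand":1},{"delta_pos":[0,0.015,0],"rot":[0,0,0],"hand":1}]'
```

```text
time: 2.8
tcp_pos: [0.5216, 0.0335, 0.0307]
orientation: [0.0, 1.0, 0.008, 0.0]
wrist_force: [0.3, 0.6, 0.1]
grip_width: 0.003
finger_force: 0.0
time: 3.22
tcp_pos: [0.5213, 0.0359, 0.0303]
orientation: [0.0, 1.0, 0.008, -0.0]
wrist_force: [-0.7, -2.1, 0.0]
grip_width: -0.002
finger_force: 1.1
```

Run:
```python
import numpy as np
r=np.array([-.0904,-.1078])
for th in np.arange(.05,.41,.05):
    c,s=np.cos(th),np.sin(th); print(round(th,2),((np.array([[c,s],[-s,c]])@r-r)/.2).round(4),round(-th/np.pi,4))
```

```text
0.05 [-0.0264  0.0233] -0.0159
0.1 [-0.0516  0.0478] -0.0318
0.15 [-0.0755  0.0736] -0.0477
0.2 [-0.0981  0.1005] -0.0637
0.25 [-0.1193  0.1286] -0.0796
0.3 [-0.1391  0.1576] -0.0955
0.35 [-0.1574  0.1877] -0.1114
0.4 [-0.1742  0.2186] -0.1273
```

```bash
python3 -m pendant '[{"delta_pos":[-0.0106,0.0093],"rot":[0,0,-0.0064],"hand":1},{"delta_pos":[-0.021,0.0188,0],"rot":[0,0,-0.0127],"hand":1},{"delta_pos":[-0.0264,0.0233,0],"rot":[0,0,-0.0159],"hand":1},{"delta_pos":[-0.0264,0.0233,0],"rot":[0,0,-0.0159],"hand":1},{"delta_pos":[-0.0264,0.0233,0],"rot":[0,0,-0.0159],"hand":1}]' ; python3 -m pendant '[{"delta_pos":[-0.0106,0.0093,0],"rot":[0,0,-0.0064],"hand":1},{"delta_pos":[-0.021,0.0188,0],"rot":[0,0,-0.0127],"hand":1},{"delta_pos":[-0.0264,0.0233,0],"rot":[0,0,-0.0159],"hand":1},{"delta_pos":[-0.0264,0.0233,0],"rot":[0,0,-0.0159],"hand":1},{"delta_pos":[-0.0264,0.0233,0],"rot":[0,0,-0.0159],"hand":1}]'
```

```text
time: 3.63
tcp_pos: [0.516, 0.0412, 0.0303]
orientation: [-0.0, 1.0, -0.017, -0.0]
wrist_force: [0.4, 0.4, -0.6]
grip_width: -0.0
finger_force: 0.0$[0].delta_pos: bad value
```

```bash
python3 -m pendant '[{"delta_pos":[-0.005,0.005,0],"rot":[0,0,-0.0032],"hand":1},{"delta_pos":[-0.01,0.01,0],"rot":[0,0,-0.0064],"hand":1},{"delta_pos":[-0.015,0.015,0],"rot":[0,0,-0.0095],"hand":1},{"delta_pos":[-0.02,0.02,0],"rot":[0,0,-0.0127],"hand":1},{"delta_pos":[-0.025,0.0255,0],"rot":[0,0,-0.0159],"hand":1}]'
python3 - <<'E'
from bench import *
import cv2,numpy as np
a=capture("top");p=cv2.resize(a["pixels"][130:250,180:310],(433,400),interpolation=cv2.INTER_CUBIC)
w=cv2.resize(capture("wrist")["pixels"],(360,270))
o=np.zeros((400,800,3),np.uint8);o[:,:433]=p;o[:270,435:795]=w
cv2.imwrite("pics/a3.png",o[:,:,::-1]);s=read_state();print(s["tcp_pos"],s["wrist_force"])
E
```

```text
time: 4.05
tcp_pos: [0.511, 0.046, 0.0303]
orientation: [0.0, 0.999, -0.042, -0.0]
wrist_force: [0.8, -0.8, 0.9]
grip_width: 0.002
finger_force: 1.0
[0.5109247  0.04612461 0.03032357] [-0.53945697 -1.58946688  0.19440265]
```

View pics/a3.png

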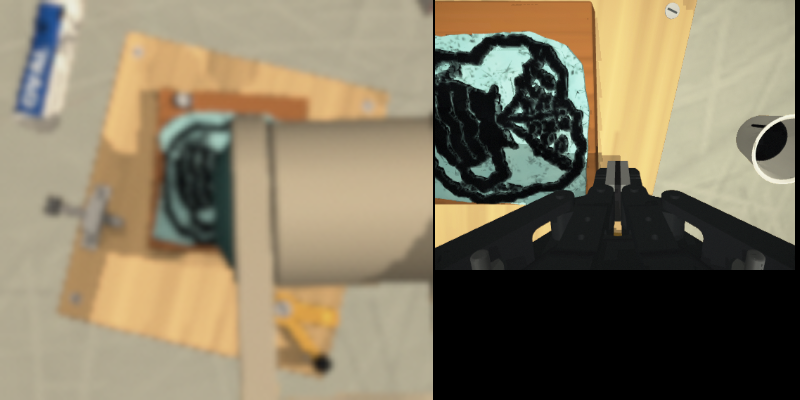

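```bash
python3 -m pendant '[{"delta_pos":[-0.005,0.005,0],"rot":[0,0,-0.0032],"hand":1},{"delta_pos":[-0.0095,0.0105,0],"rot":[0,0,-0.0064],"hand":1},{"delta_pos":[-0.0145,0.0155,0],"rot":[0,0,-0.0095],"hand":1},{"delta_pos":[-0.019,0.0205,0],"rot":[0,0,-0.0127],"hand":1},{"delta_pos":[-0.024,0.026,0],"rot":[0,0,-0.0159],"hand":1}]'
python3 -m pendant '[{"delta_pos":[-0.004,0.005,0],"rot":[0,0,-0.003],"hand":1},{"delta_pos":[-0.007,0.009,0],"rot":[0,0,-0.005],"hand":1},{"delta_pos":[-0.009,0.011,0],"rot":[0,0,-0.0065],"hand":1},{"delta_pos":[-0.011,0.013,0],"rot":[0,0,-0.008],"hand":1},{"delta_pos":[-0.0113,0.0135,0],"rot":[0,0,-0.008],"hand":1}]'
```

```text
time: 4.57
tcp_pos: [0.5062, 0.0512, 0.0303]
orientation: [0.0, 0.998, -0.067, -0.0]
wrist_force: [-0.6, -3.3, 0.7]
grip_width: 0.003
finger_force: 1.6
time: 4.98
tcp_pos: [0.504, 0.0539, 0.0303]
orientation: [0.0, 0.997, -0.079, -0.0]
wrist_force: [-1.6, -4.7, 1.6]
grip_width: -0.004
finger_force: 2.1
```

```bash
python3 -m pendant '[{"delta_pos":[-0.0015,0.0018,0],"rot":[0,0,-0.001],"hand":1},{"delta_pos":[-0.003,0.0036,0],"rot":[0,0,-0.002],"hand":1},{"delta_pos":[-0.0045,0.0054,0],"rot":[0,0,-0.003],"hand":1},{"delta_pos":[-0.006,0.007,0],"rot":[0,0,-0.004],"hand":1},{"delta_pos":[-0.007,0.008,0],"rot":[0,0,-0.005],"hand":1}]'
```

```text
time: 5.4
tcp_pos: [0.5026, 0.0556, 0.0303]
orientation: [0.0, 0.996, -0.087, -0.0]
wrist_force: [-1.0, -3.3, 2.0]
grip_width: 0.004
finger_force: 1.9
```

```bash
python3 -m pendant '[{"delta_pos":[-0.0015,0.0018,0],"rot":[0,0,-0.001],"hand":1},{"delta_pos":[-0.003,0.0036,0],"rot":[0,0,-0.002],"hand":1},{"delta_pos":[-0.0045,0.0054,0],"rot":[0,0,-0.003],"hand":1},{"delta_pos":[-0.006,0.007,0],"rot":[0,0,-0.004],"hand":1},{"delta_pos":[-0.007,0.008,0],"rot":[0,0,-0.005],"hand":1}]'
```

```text
time: 5.82
tcp_pos: [0.5013, 0.0573, 0.0303]
orientation: [-0.0, 0.995, -0.095, 0.0]
wrist_force: [-1.4, -3.2, -0.2]
grip_width: 0.003
finger_force: 1.6
```

```bash
python3 -m pendant '[{"delta_pos":[-0.003,0.0035,0],"rot":[0,0,-0.002],"hand":1},{"delta_pos":[-0.0055,0.007,0],"rot":[0,0,-0.004],"hand":1},{"delta_pos":[-0.008,0.0105,0],"rot":[0,0,-0.006],"hand":1},{"delta_pos":[-0.0105,0.014,0],"rot":[0,0,-0.008],"hand":1},{"delta_pos":[-0.011,0.0145,0],"rot":[0,0,-0.0083],"hand":1}]'
```

```text
time: 6.23
tcp_pos: [0.499, 0.0601, 0.0303]
orientation: [0.0, 0.994, -0.108, -0.0]
wrist_force: [-1.9, -3.2, 0.6]
grip_width: 0.002
finger_force: 1.6
```

```bash
python3 -m pendant '[{"delta_pos":[-0.0015,0.0018,0],"rot":[0,0,-0.001],"hand":1},{"delta_pos":[-0.003,0.0036,0],"rot":[0,0,-0.002],"hand":1},{"delta_pos":[-0.0045,0.0056,0],"rot":[0,0,-0.003],"hand":1},{"delta_pos":[-0.006,0.0075,0],"rot":[0,0,-0.004],"hand":1},{"delta_pos":[-0.007,0.009,0],"rot":[0,0,-0.005],"hand":1}]'
```

```text
time: 6.65
tcp_pos: [0.4976, 0.0619, 0.0303]
orientation: [0.0, 0.993, -0.116, -0.0]
wrist_force: [-1.4, -3.0, 0.5]
grip_width: -0.0
finger_force: 1.5
```

```bash
python3 -m pendant '[{"delta_pos":[-0.0015,0.0018,0],"rot":[0,0,-0.001],"hand":1},{"delta_pos":[-0.003,0.0036,0],"rot":[0,0,-0.002],"hand":1},{"delta_pos":[-0.0045,0.0056,0],"rot":[0,0,-0.003],"hand":1},{"delta_pos":[-0.006,0.0075,0],"rot":[0,0,-0.004],"hand":1},{"delta_pos":[-0.007,0.009,0],"rot":[0,0,-0.005],"hand":1}]'
```

```text
time: 7.07
tcp_pos: [0.4963, 0.0637, 0.0303]
orientation: [0.0, 0.992, -0.124, 0.0]
wrist_force: [-1.1, -1.4, -0.2]
grip_width: 0.001
finger_force: 1.3
```

```bash
python3 -m pendant '[{"delta_pos":[-0.0015,0.002,0],"rot":[0,0,-0.001],"hand":1},{"delta_pos":[-0.003,0.004,0],"rot":[0,0,-0.002],"hand":1},{"delta_pos":[-0.0045,0.006,0],"rot":[0,0,-0.003],"hand":1},{"delta_pos":[-0.0055,0.008,0],"rot":[0,0,-0.004],"hand":1},{"delta_pos":[-0.0065,0.0095,0],"rot":[0,0,-0.005],"hand":1}]'
```

```text
time: 7.48
tcp_pos: [0.4949, 0.0656, 0.0303]
orientation: [0.0, 0.991, -0.131, -0.0]
wrist_force: [-1.4, -3.2, -0.2]
grip_width: 0.001
finger_force: 1.2
```

```bash
python3 -m pendant '[{"delta_pos":[-0.0015,0.002,0],"rot":[0,0,-0.001],"hand":1},{"delta_pos":[-0.003,0.004,0],"rot":[0,0,-0.002],"hand":1},{"delta_pos":[-0.0045,0.006,0],"rot":[0,0,-0.003],"hand":1},{"delta_pos":[-0.0055,0.008,0],"rot":[0,0,-0.004],"hand":1},{"delta_pos":[-0.0065,0.0095,0],"rot":[0,0,-0.005],"hand":1}]'
```

```text
time: 7.9
tcp_pos: [0.4937, 0.0675, 0.0303]
orientation: [0.0, 0.99, -0.139, 0.0]
wrist_force: [-1.6, -2.4, 1.1]
grip_width: -0.003
finger_force: 1.2
```

```bash
python3 -m pendant '[{"delta_pos":[-0.001,0.0015,0],"rot":[0,0,-0.0008],"hand":1},{"delta_pos":[-0.002,0.003,0],"rot":[0,0,-0.0015],"hand":1},{"delta_pos":[-0.003,0.0045,0],"rot":[0,0,-0.0023],"hand":1},{"delta_pos":[-0.004,0.006,0],"rot":[0,0,-0.003],"hand":1},{"delta_pos":[-0.004,0.006,0],"rot":[0,0,-0.003],"hand":1}]'
```

```text
time: 8.32
tcp_pos: [0.4929, 0.0686, 0.0303]
orientation: [0.0, 0.99, -0.144, 0.0]
wrist_force: [-0.9, -2.4, -0.2]
grip_width: 0.001
finger_force: 1.4
```

```bash
python3 -m pendant '[{"delta_pos":[-0.001,0.0015,0],"rot":[0,0,-0.0008],"hand":1},{"delta_pos":[-0.002,0.003,0],"rot":[0,0,-0.0015],"hand":1},{"delta_pos":[-0.003,0.0045,0],"rot":[0,0,-0.0023],"hand":1},{"delta_pos":[-0.004,0.006,0],"rot":[0,0,-0.003],"hand":1},{"delta_pos":[-0.004,0.006,0],"rot":[0,0,-0.003],"hand":1}]'
```

```text
time: 8.73
tcp_pos: [0.4922, 0.0692, 0.0303]
orientation: [0.001, 0.989, -0.149, 0.0]
wrist_force: [-0.2, -5.9, 0.2]
grip_width: 0.002
finger_force: 3.0
```

```bash
python3 -m pendant '[{"delta_pos":[-0.001,0.0015,0],"rot":[0,0,-0.0008],"hand":1},{"delta_pos":[-0.002,0.003,0],"rot":[0,0,-0.0015],"hand":1},{"delta_pos":[-0.003,0.0045,0],"rot":[0,0,-0.0023],"hand":1},{"delta_pos":[-0.004,0.006,0],"rot":[0,0,-0.003],"hand":1},{"delta_pos":[-0.004,0.006,0],"rot":[0,0,-0.003],"hand":1}]'
```

```text
time: 9.15
tcp_pos: [0.4917, 0.0697, 0.0304]
orientation: [0.001, 0.988, -0.153, 0.001]
wrist_force: [1.9, -8.9, -1.4]
grip_width: 0.004
finger_force: 4.3
```

```bash
python3 -m pendant '[{"delta_pos":[0.001,0.001,0],"rot":[0,0,0],"hand":1},{"delta_pos":[0.002,0.002,0],"rot":[0,0,0],"hand":1},{"delta_pos":[0.003,0.003,0],"rot":[0,0,0],"hand":1},{"delta_pos":[0.003,0.004,0],"rot":[0,0,0],"hand":1},{"delta_pos":[0.003,0.004,0],"rot":[0,0,0],"hand":1}]'
```

```text
time: 9.57
tcp_pos: [0.4918, 0.0699, 0.0303]
orientation: [0.002, 0.988, -0.153, 0.0]
wrist_force: [-2.0, -13.0, 2.5]
grip_width: 0.003
finger_force: 6.4
```

```bash
python3 -m pendant '[{"delta_pos":[-0.004,-0.012,0],"rot":[0,0,0],"hand":1},{"delta_pos":[-0.014,-0.048,0],"rot":[0,0,0],"hand":1},{"delta_pos":[-0.014,-0.048,0.1],"rot":[0,0,0],"hand":1},{"delta_pos":[-0.014,-0.048,0.25],"rot":[0,0,0],"hand":1},{"delta_pos":[-0.014,-0.048,0.4],"rot":[0,0,0],"hand":1}]'
python3 - <<'E'
from bench import *;from h import *
import cv2
d=np.load("board.npz");th=float(d["th"]);T=d["T"]
s=read_state();print(s["joints"],s["tcp_pos"],s["wrist_force"])
Rm=np.array([[np.cos(th),-np.sin(th)],[np.sin(th),np.cos(th)]])
pv=Rm@[-.082,-.070]+T;print("pivot",pv)
for b in [.06]+list(np.arange(.3,2.2,.3)):
    a=-np.pi/2+b-.785; k=pv+Rm@(.048*np.array([np.cos(a),np.sin(a)])); tg=Rm@np.array([-np.sin(a),np.cos(a)])
    print(round(b,2),"knob",k.round(4),"fingerTCP",(k-.022*tg).round(4),"tang deg",np.degrees(np.arctan2(tg[1],tg[0])).round(1))
E
```

```text
time: 9.98
tcp_pos: [0.4881, 0.0624, 0.1104]
orientation: [-0.0, 0.988, -0.153, -0.001]
wrist_force: [1.1, 0.1, 0.7]
grip_width: 0.0
finger_force: 0.0
[5.13984957e-02 5.02802542e-02 1.67652727e+00 1.13547529e-03
 1.41724489e+00 1.92914642e+00] [0.488148   0.0623602  0.11044933] [1.06782485 0.09605961 0.67943875]
pivot [0.45867091 0.07174634]
0.06 knob [0.4191 0.0446] fingerTCP [0.4066 0.0628] tang deg -55.6
0.3 knob [0.4267 0.036 ] fingerTCP [0.4103 0.0507] tang deg -41.8
0.6 knob [0.4387 0.0281] fingerTCP [0.4187 0.0373] tang deg -24.7
0.9 knob [0.4524 0.0242] fingerTCP [0.4306 0.027 ] tang deg -7.5
1.2 knob [0.4668 0.0244] fingerTCP [0.4451 0.0207] tang deg 9.7
1.5 knob [0.4804 0.0289] fingerTCP [0.4608 0.019 ] tang deg 26.9
1.8 knob [0.4921 0.0373] fingerTCP [0.4763 0.022 ] tang deg 44.1
2.1 knob [0.5008 0.0487] fingerTCP [0.4902 0.0294] tang deg 61.3
```

```bash
python3 -m pendant '[{"delta_pos":[-0.12,0.01,0],"rot":[0,0,0.039],"hand":1},{"delta_pos":[-0.24,0.02,0],"rot":[0,0,0.078],"hand":1},{"delta_pos":[-0.36,0.035,0],"rot":[0,0,0.117],"hand":1},{"delta_pos":[-0.435,0.045,0],"rot":[0,0,0.156],"hand":1},{"delta_pos":[-0.435,0.045,0],"rot":[0,0,0.19],"hand":1}]'
python3 -m pendant '[{"delta_pos":[0,0,0],"rot":[0,0,0.039],"hand":1},{"delta_pos":[0,0,0],"rot":[0,0,0.078],"hand":1},{"delta_pos":[0,0,-0.05],"rot":[0,0,0.099],"hand":1},{"delta_pos":[0,0,-0.1],"rot":[0,0,0.099],"hand":1},{"delta_pos":[0,0,-0.15],"rot":[0,0,0.099],"hand":1}]'
python3 - <<'E'
from bench import *
import cv2,numpy as np
a=capture("top");p=cv2.resize(a["pixels"][130:250,180:310],(433,400),interpolation=cv2.INTER_CUBIC)
w=cv2.resize(capture("wrist")["pixels"],(360,270));s=cv2.resize(capture("side")["pixels"][150:280,160:330],(360,275),interpolation=cv2.INTER_CUBIC)
o=np.zeros((550,800,3),np.uint8);o[:400,:433]=p;o[:270,435:795]=w;o[272:547,435:795]=s
cv2.imwrite("pics/a4.png",o[:,:,::-1]);s=read_state();print(s["tcp_pos"],s["orientation"],s["wrist_force"])
E
```

```text
time: 10.4
tcp_pos: [0.3999, 0.0718, 0.1101]
orientation: [-0.001, 0.989, 0.148, -0.0]
wrist_force: [0.0, -0.3, 0.3]
grip_width: -0.003
finger_force: 0.0
time: 10.82
tcp_pos: [0.4019, 0.0714, 0.0796]
orientation: [-0.0, 0.956, 0.295, 0.0]
wrist_force: [0.3, 0.0, 0.2]
grip_width: 0.002
finger_force: 0.0
[0.4012998  0.07121222 0.07921672] [-3.77704320e-04  9.55475147e-01  2.95068959e-01 -1.18715431e-03] [-0.6214797   1.06372696 -0.30315137]
```

View pics/a4.png

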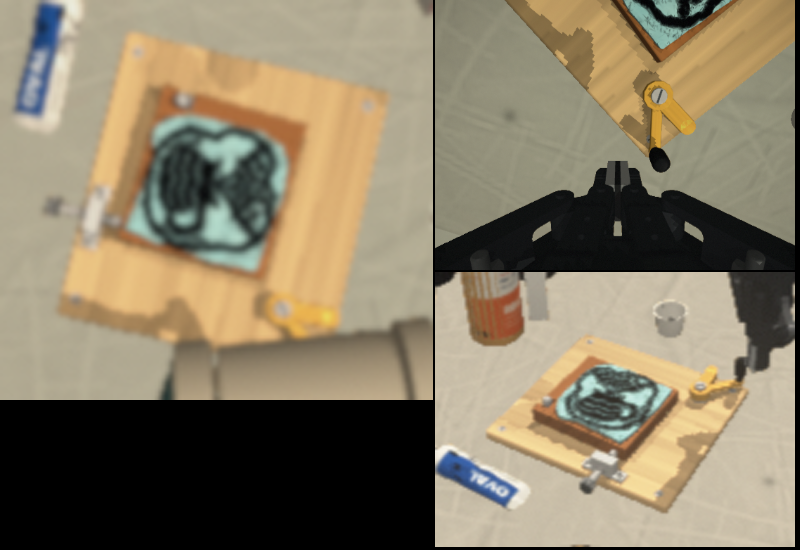

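Run:
```python
from bench import *
from h import *
a=capture("wrist");K,R,t=a["camera_matrix"],a["R"],a["t"]
def pr(X): q=K@(R@np.array(X)+t); return (q[:2]/q[2]/1.422+[435,0]).round(1)
tcp=read_state()["tcp_pos"]
print("knobtop",pr([.4191,.0446,.054]),"knobfoot",pr([.4191,.0446,.023]),"tip centre",pr(tcp-[0,0,.014]),"pivot",pr([.4587,.0717,.028]))
u=(np.array([225,151]))*1.422; print(ray(*u,.054,K,R,t)); u=np.array([224,97])*1.422; print("pivot",ray(*u,.028,K,R,t))
```

```text
knobtop [660.1 168.3] knobfoot [653.6 153.9] tip centre [617.  174.3] pivot [657.   99.1]
[0.42983488 0.05278465]
pivot [0.46091567 0.07142623]
```

```bash
python3 -m pendant '[{"delta_pos":[0,0,-0.08],"rot":[0,0,0],"hand":1},{"delta_pos":[0,0,-0.16],"rot":[0,0,0],"hand":1},{"delta_pos":[0,0,-0.175],"rot":[0,0,0],"hand":1},{"delta_pos":[0.01,-0.015,-0.175],"rot":[0,0,0],"hand":1},{"delta_pos":[0.02,-0.03,-0.175],"rot":[0,0,0],"hand":1}]'
python3 -m pendant '[{"delta_pos":[0.0025,-0.0033,0],"rot":[0,0,0],"hand":1},{"delta_pos":[0.005,-0.0067,0],"rot":[0,0,0],"hand":1},{"delta_pos":[0.0075,-0.01,0],"rot":[0,0,0],"hand":1},{"delta_pos":[0.01,-0.014,0],"rot":[0,0,0],"hand":1},{"delta_pos":[0.011,-0.017,0],"rot":[0,0,0],"hand":1}]'
```

```text
time: 11.43
tcp_pos: [0.4066, 0.0651, 0.0461]
orientation: [0.0, 0.955, 0.296, 0.0]
wrist_force: [-0.0, -0.5, -0.1]
grip_width: 0.002
finger_force: 0.0
time: 11.85
tcp_pos: [0.4085, 0.0619, 0.0456]
orientation: [-0.0, 0.955, 0.296, 0.0]
wrist_force: [-0.0, 3.1, 1.5]
grip_width: 0.001
finger_force: 1.4
```

Run:
```python
import numpy as np
p=np.array([.4587,.0717]);r=np.array([.4085,.0619])-p
f=lambda a:np.array([[np.cos(a),-np.sin(a)],[np.sin(a),np.cos(a)]])@r
for s in np.arange(0,1.5,.3):
    print(round(s,1),[[*((f(s+k*.06)-f(s))/.2).round(3)] for k in range(1,6)],f(s+.3)+p)
```

```text
0.0 [[np.float64(0.003), np.float64(-0.015)], [np.float64(0.008), np.float64(-0.03)], [np.float64(0.013), np.float64(-0.044)], [np.float64(0.019), np.float64(-0.058)], [np.float64(0.026), np.float64(-0.072)]] [0.41363821 0.04750259]
0.3 [[np.float64(0.008), np.float64(-0.013)], [np.float64(0.016), np.float64(-0.026)], [np.float64(0.025), np.float64(-0.038)], [np.float64(0.035), np.float64(-0.05)], [np.float64(0.046), np.float64(-0.061)]] [0.42280165 0.03526666]
0.6 [[np.float64(0.011), np.float64(-0.01)], [np.float64(0.023), np.float64(-0.02)], [np.float64(0.036), np.float64(-0.029)], [np.float64(0.048), np.float64(-0.037)], [np.float64(0.062), np.float64(-0.045)]] [0.43517178 0.02628521]
0.9 [[np.float64(0.014), np.float64(-0.007)], [np.float64(0.028), np.float64(-0.012)], [np.float64(0.043), np.float64(-0.017)], [np.float64(0.057), np.float64(-0.021)], [np.float64(0.072), np.float64(-0.025)]] [0.44964362 0.02136053]
1.2 [[np.float64(0.015), np.float64(-0.002)], [np.float64(0.03), np.float64(-0.004)], [np.float64(0.046), np.float64(-0.004)], [np.float64(0.061), np.float64(-0.004)], [np.float64(0.076), np.float64(-0.002)]] [0.46492444 0.02093253]
```

Rotation per row 0.06 rad = 0.019.

```bash
python3 -m pendant '[{"delta_pos":[0.003,-0.015,0],"rot":[0,0,0.019],"hand":1},{"delta_pos":[0.008,-0.03,0],"rot":[0,0,0.038],"hand":1},{"delta_pos":[0.013,-0.044,0],"rot":[0,0,0.057],"hand":1},{"delta_pos":[0.019,-0.058,0],"rot":[0,0,0.076],"hand":1},{"delta_pos":[0.026,-0.072,0],"rot":[0,0,0.0955],"hand":1}]'
```

```text
time: 12.27
tcp_pos: [0.4133, 0.0477, 0.0455]
orientation: [-0.001, 0.9, 0.437, 0.0]
wrist_force: [-2.8, 1.9, 1.9]
grip_width: 0.006
finger_force: 1.7
```

```bash
python3 -m pendant '[{"delta_pos":[0.008,-0.013,0],"rot":[0,0,0.019],"hand":1},{"delta_pos":[0.016,-0.026,0],"rot":[0,0,0.038],"hand":1},{"delta_pos":[0.025,-0.038,0],"rot":[0,0,0.057],"hand":1},{"delta_pos":[0.035,-0.05,0],"rot":[0,0,0.076],"hand":1},{"delta_pos":[0.046,-0.061,0],"rot":[0,0,0.0955],"hand":1}]'
```

```text
time: 12.68
tcp_pos: [0.4223, 0.0353, 0.0455]
orientation: [-0.0, 0.824, 0.566, -0.0]
wrist_force: [-3.2, 0.8, 3.7]
grip_width: -0.002
finger_force: 1.8
```

```bash
python3 -m pendant '[{"delta_pos":[0.011,-0.01,0],"rot":[0,0,0.019],"hand":1},{"delta_pos":[0.023,-0.02,0],"rot":[0,0,0.038],"hand":1},{"delta_pos":[0.036,-0.029,0],"rot":[0,0,0.057],"hand":1},{"delta_pos":[0.048,-0.037,0],"rot":[0,0,0.076],"hand":1},{"delta_pos":[0.062,-0.045,0],"rot":[0,0,0.0955],"hand":1}]'
```

```text
time: 13.1
tcp_pos: [0.4346, 0.026, 0.0453]
orientation: [-0.0, 0.73, 0.683, -0.001]
wrist_force: [-3.8, 0.0, 2.3]
grip_width: -0.003
finger_force: 1.8
```

```bash
python3 -m pendant '[{"delta_pos":[0.014,-0.007,0],"rot":[0,0,0.019],"hand":1},{"delta_pos":[0.028,-0.012,0],"rot":[0,0,0.038],"hand":1},{"delta_pos":[0.043,-0.017,0],"rot":[0,0,0.057],"hand":1},{"delta_pos":[0.057,-0.021,0],"rot":[0,0,0.076],"hand":1},{"delta_pos":[0.072,-0.025,0],"rot":[0,0,0.0955],"hand":1}]'
python3 - <<'E'
from bench import *
import cv2,numpy as np
w=cv2.resize(capture("wrist")["pixels"],(400,300));s=cv2.resize(capture("side")["pixels"][150:280,160:330],(400,306),interpolation=cv2.INTER_CUBIC)
cv2.imwrite("pics/a5.png",np.hstack([w,s[:300]])[:,:,::-1])
E
```

```text
time: 13.52
tcp_pos: [0.4491, 0.0207, 0.0453]
orientation: [-0.0, 0.62, 0.784, -0.001]
wrist_force: [-3.3, -1.4, 2.7]
grip_width: -0.002
finger_force: 1.9
```

View pics/a5.png

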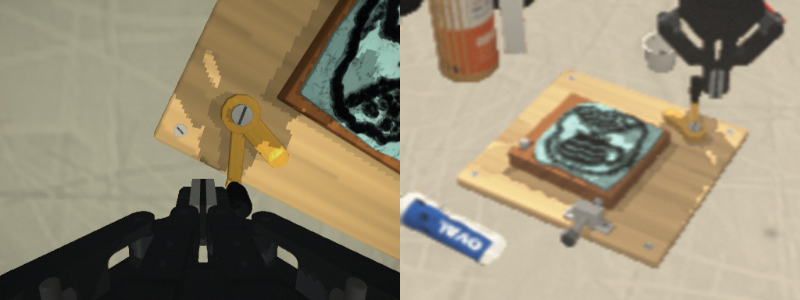

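```bash
python3 -m pendant '[{"delta_pos":[0.015,-0.002,0],"rot":[0,0,0.019],"hand":1},{"delta_pos":[0.03,-0.004,0],"rot":[0,0,0.038],"hand":1},{"delta_pos":[0.046,-0.004,0],"rot":[0,0,0.057],"hand":1},{"delta_pos":[0.053,-0.004,0],"rot":[0,0,0.067],"hand":1},{"delta_pos":[0.061,-0.004,0],"rot":[0,0,0.076],"hand":1}]'
python3 - <<'E'
import numpy as np
p=np.array([.4587,.0717]);r=np.array([.4085,.0619])-p
f=lambda a:np.array([[np.cos(a),-np.sin(a)],[np.sin(a),np.cos(a)]])@r
for s in np.arange(1.44,2,.12):
    print(round(s,2),[(((f(s+k*.03)-f(s))/.2).round(4)).tolist() for k in range(1,5)],f(s+.12)+p)
E
```

```text
time: 14.03
tcp_pos: [0.4614, 0.0199, 0.0452]
orientation: [-0.0, 0.524, 0.852, -0.001]
wrist_force: [-1.8, -3.0, 1.7]
grip_width: 0.002
finger_force: 1.9
1.44 [[0.0076, 0.0006], [0.0153, 0.0014], [0.0229, 0.0025], [0.0304, 0.0037]] [0.46795746 0.02139712]
1.56 [[0.0075, 0.0015], [0.015, 0.0032], [0.0224, 0.0052], [0.0298, 0.0073]] [0.47391276 0.0228671 ]
1.68 [[0.0073, 0.0024], [0.0145, 0.005], [0.0216, 0.0078], [0.0287, 0.0109]] [0.47964925 0.02503943]
1.8 [[0.007, 0.0032], [0.0138, 0.0067], [0.0205, 0.0104], [0.0272, 0.0142]] [0.48508444 0.02788286]
1.92 [[0.0065, 0.0041], [0.0129, 0.0083], [0.0192, 0.0127], [0.0253, 0.0174]] [0.49014014 0.03135651]
```

```bash
python3 -m pendant '[{"delta_pos":[0.0038,0.0003,0],"rot":[0,0,0.0048],"hand":1},{"delta_pos":[0.0076,0.0006,0],"rot":[0,0,0.0095],"hand":1},{"delta_pos":[0.0115,0.001,0],"rot":[0,0,0.0143],"hand":1},{"delta_pos":[0.0153,0.0014,0],"rot":[0,0,0.019],"hand":1},{"delta_pos":[0.0153,0.0014,0],"rot":[0,0,0.019],"hand":1}]'
```

```text
time: 14.45
tcp_pos: [0.4647, 0.0206, 0.0452]
orientation: [0.0, 0.498, 0.867, -0.0]
wrist_force: [-1.6, -4.2, -0.8]
grip_width: 0.001
finger_force: 1.7
```

```bash
python3 -m pendant '[{"delta_pos":[0.0038,0.0005,0],"rot":[0,0,0.0048],"hand":1},{"delta_pos":[0.0076,0.001,0],"rot":[0,0,0.0095],"hand":1},{"delta_pos":[0.0115,0.0016,0],"rot":[0,0,0.0143],"hand":1},{"delta_pos":[0.0151,0.0023,0],"rot":[0,0,0.019],"hand":1},{"delta_pos":[0.0151,0.0023,0],"rot":[0,0,0.019],"hand":1}]'
```

```text
time: 14.87
tcp_pos: [0.4679, 0.0212, 0.0453]
orientation: [0.0, 0.471, 0.882, 0.0]
wrist_force: [-1.4, -4.2, -0.5]
grip_width: -0.002
finger_force: 1.6
```

```bash
python3 -m pendant '[{"delta_pos":[0.0038,0.0007,0],"rot":[0,0,0.0048],"hand":1},{"delta_pos":[0.0075,0.0015,0],"rot":[0,0,0.0095],"hand":1},{"delta_pos":[0.0113,0.0023,0],"rot":[0,0,0.0143],"hand":1},{"delta_pos":[0.015,0.0032,0],"rot":[0,0,0.019],"hand":1},{"delta_pos":[0.015,0.0032,0],"rot":[0,0,0.019],"hand":1}]'
```

```text
time: 15.28
tcp_pos: [0.4709, 0.0219, 0.0453]
orientation: [0.0, 0.445, 0.896, 0.0]
wrist_force: [-1.4, -2.9, -0.6]
grip_width: 0.0
finger_force: 1.5
```

```bash
python3 -m pendant '[{"delta_pos":[0.0037,0.001,0],"rot":[0,0,0.0048],"hand":1},{"delta_pos":[0.0074,0.002,0],"rot":[0,0,0.0095],"hand":1},{"delta_pos":[0.011,0.003,0],"rot":[0,0,0.0143],"hand":1},{"delta_pos":[0.0148,0.0041,0],"rot":[0,0,0.019],"hand":1},{"delta_pos":[0.0148,0.0041,0],"rot":[0,0,0.019],"hand":1}]'
```

```text
time: 15.7
tcp_pos: [0.4739, 0.0227, 0.0453]
orientation: [0.0, 0.418, 0.909, 0.0]
wrist_force: [-0.8, -4.1, -0.9]
grip_width: -0.002
finger_force: 1.5
```

```bash
python3 -m pendant '[{"delta_pos":[0.0037,0.0012,0],"rot":[0,0,0.0048],"hand":1},{"delta_pos":[0.0073,0.0024,0],"rot":[0,0,0.0095],"hand":1},{"delta_pos":[0.0109,0.0037,0],"rot":[0,0,0.0143],"hand":1},{"delta_pos":[0.0145,0.005,0],"rot":[0,0,0.019],"hand":1},{"delta_pos":[0.0145,0.005,0],"rot":[0,0,0.019],"hand":1}]'
```

```text
time: 16.12
tcp_pos: [0.4768, 0.0237, 0.0454]
orientation: [0.0, 0.391, 0.921, 0.0]
wrist_force: [-0.7, -3.7, -0.5]
grip_width: -0.005
finger_force: 1.5
```

```bash
python3 -m pendant '[{"delta_pos":[0.0018,0.0007,0],"rot":[0,0,0.0024],"hand":1},{"delta_pos":[0.0036,0.0014,0],"rot":[0,0,0.0048],"hand":1},{"delta_pos":[0.0054,0.0021,0],"rot":[0,0,0.0072],"hand":1},{"delta_pos":[0.0071,0.0028,0],"rot":[0,0,0.0095],"hand":1},{"delta_pos":[0.0071,0.0028,0],"rot":[0,0,0.0095],"hand":1}]'
```

```text
time: 16.53
tcp_pos: [0.4781, 0.0242, 0.0454]
orientation: [0.0, 0.377, 0.926, 0.0]
wrist_force: [-0.8, -4.1, 0.0]
grip_width: 0.0
finger_force: 1.7
```

```bash
python3 -m pendant '[{"delta_pos":[0.002,0.0005,0],"rot":[0,0,0.0024],"hand":1},{"delta_pos":[0.004,0.001,0],"rot":[0,0,0.0048],"hand":1},{"delta_pos":[0.006,0.0015,0],"rot":[0,0,0.0072],"hand":1},{"delta_pos":[0.008,0.0022,0],"rot":[0,0,0.0095],"hand":1},{"delta_pos":[0.008,0.0022,0],"rot":[0,0,0.0095],"hand":1}]'
```

```text
time: 16.95
tcp_pos: [0.4797, 0.0247, 0.0453]
orientation: [-0.0, 0.363, 0.932, 0.0]
wrist_force: [-1.3, -3.4, -0.8]
grip_width: -0.001
finger_force: 1.5
```

```bash
python3 -m pendant '[{"delta_pos":[0.002,0.0007,0],"rot":[0,0,0.0024],"hand":1},{"delta_pos":[0.004,0.0014,0],"rot":[0,0,0.0048],"hand":1},{"delta_pos":[0.006,0.002,0],"rot":[0,0,0.0072],"hand":1},{"delta_pos":[0.0077,0.0028,0],"rot":[0,0,0.0095],"hand":1},{"delta_pos":[0.0077,0.0028,0],"rot":[0,0,0.0095],"hand":1}]'
```

```text
time: 17.37
tcp_pos: [0.4812, 0.0253, 0.0453]
orientation: [-0.0, 0.349, 0.937, 0.0]
wrist_force: [-0.9, -2.2, 0.6]
grip_width: -0.002
finger_force: 1.4
```

```bash
python3 -m pendant '[{"delta_pos":[0.0019,0.0008,0],"rot":[0,0,0.0024],"hand":1},{"delta_pos":[0.0038,0.0016,0],"rot":[0,0,0.0048],"hand":1},{"delta_pos":[0.0057,0.0024,0],"rot":[0,0,0.0072],"hand":1},{"delta_pos":[0.0075,0.0033,0],"rot":[0,0,0.0095],"hand":1},{"delta_pos":[0.0075,0.0033,0],"rot":[0,0,0.0095],"hand":1}]'
```

```text
time: 17.78
tcp_pos: [0.4825, 0.0258, 0.0452]
orientation: [-0.0, 0.335, 0.942, -0.0]
wrist_force: [-2.7, -2.8, 2.2]
grip_width: -0.002
finger_force: 2.4
```

```bash
python3 -m pendant '[{"delta_pos":[0.0018,0.0009,0],"rot":[0,0,0.0024],"hand":1},{"delta_pos":[0.0036,0.0018,0],"rot":[0,0,0.0048],"hand":1},{"delta_pos":[0.0054,0.0027,0],"rot":[0,0,0.0072],"hand":1},{"delta_pos":[0.0072,0.0037,0],"rot":[0,0,0.0095],"hand":1},{"delta_pos":[0.0072,0.0037,0],"rot":[0,0,0.0095],"hand":1}]'
```

```text
time: 18.2
tcp_pos: [0.4834, 0.026, 0.0452]
orientation: [-0.001, 0.321, 0.947, -0.001]
wrist_force: [-7.3, -5.8, 4.0]
grip_width: -0.001
finger_force: 4.5
```

```bash
python3 -m pendant '[{"delta_pos":[0.0018,0.001,0],"rot":[0,0,0.0024],"hand":1},{"delta_pos":[0.0035,0.002,0],"rot":[0,0,0.0048],"hand":1},{"delta_pos":[0.0052,0.003,0],"rot":[0,0,0.0072],"hand":1},{"delta_pos":[0.0069,0.004,0],"rot":[0,0,0.0095],"hand":1},{"delta_pos":[0.0069,0.004,0],"rot":[0,0,0.0095],"hand":1}]'
```

```text
time: 18.62
tcp_pos: [0.4842, 0.0262, 0.0451]
orientation: [-0.001, 0.307, 0.952, -0.002]
wrist_force: [-11.5, -9.9, 4.8]
grip_width: 0.001
finger_force: 6.8
```

```bash
python3 -m pendant '[{"delta_pos":[-0.008,-0.01,0],"rot":[0,0,0],"hand":1},{"delta_pos":[-0.02,-0.027,0],"rot":[0,0,0],"hand":1},{"delta_pos":[-0.045,-0.06,0],"rot":[0,0,0],"hand":1},{"delta_pos":[-0.045,-0.06,0.1],"rot":[0,0,0],"hand":1},{"delta_pos":[-0.045,-0.06,0.3],"rot":[0,0,0],"hand":1}]'
python3 -m pendant '[{"delta_pos":[-0.1,-0.15,0.15],"rot":[0,0,0],"hand":1},{"delta_pos":[-0.2,-0.3,0.25],"rot":[0,0,0],"hand":1},{"delta_pos":[-0.25,-0.45,0.3],"rot":[0,0,0],"hand":1},{"delta_pos":[-0.25,-0.6,0.3],"rot":[0,0,0],"hand":1},{"delta_pos":[-0.25,-0.75,0.3],"rot":[0,0,0],"hand":1}]'
python3 - <<'E'
from bench import *
import cv2,numpy as np
a=capture("top");np.savez("top1.npz",p=a["pixels"])
p=cv2.resize(a["pixels"][130:250,180:310],(470,434),interpolation=cv2.INTER_CUBIC);s=cv2.resize(capture("side")["pixels"][170:280,190:310],(330,302),interpolation=cv2.INTER_CUBIC)
o=np.zeros((434,800,3),np.uint8);o[:,:470]=p;o[:302,470:]=s
cv2.imwrite("pics/a6.png",o[:,:,::-1]);print(read_state()["wrist_force"])
E
```

```text
time: 19.03
tcp_pos: [0.4733, 0.0152, 0.1014]
orientation: [-0.005, 0.307, 0.952, -0.001]
wrist_force: [0.9, 0.7, -0.5]
grip_width: 0.001
finger_force: 0.0
time: 19.45
tcp_pos: [0.4264, -0.1363, 0.1671]
orientation: [0.002, 0.307, 0.952, 0.0]
wrist_force: [0.5, 0.5, -0.0]
grip_width: 0.001
finger_force: 0.0
[0.74467304 0.46246197 0.24198387]
```

View pics/a6.png

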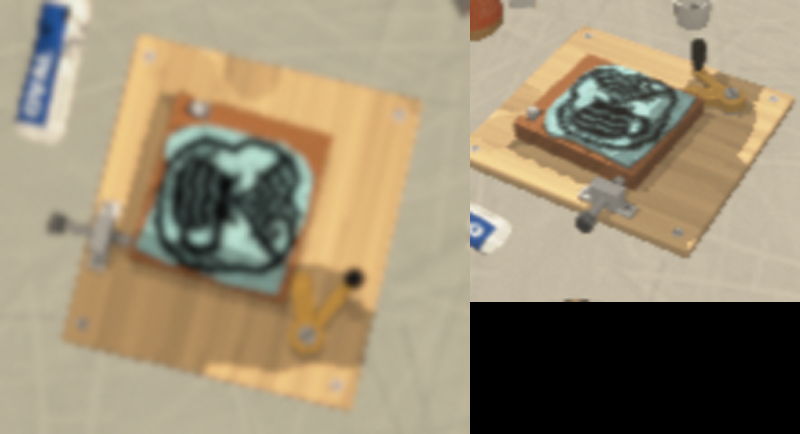

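The block is on the pin at (200,108) with its side on the screw tip at about (137,240). The button's nose bears on its right side at about (302,280), and the bystanders look undisturbed.

```bash
python3 -c "
from bench import *
print(close_job())"
```

```text
the job is handed in; nothing more can be done
None
```

The job is handed in at about 19.5 s: the block is turned home on the pin and bedded on the lay screw at about 13 N. The turn button is nipped tight at about 15 N at the knob, just over the 10–14 N asked but under the 20 N limit, and the arm is clear of everything.

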